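# Find the rattling case and present it

### The arm

A 7-joint arm with a two-finger parallel gripper is mounted at the origin on a cart in front of the work surface, level with it; the furniture and walls round the work are solid. World frame = base frame: x ahead of the robot, y to its left, z up, the work surface at z = 0. Lengths are in m, angles in rad, forces in N, time in s.
With the tool pointing down it reaches from about 0.425 to 0.875 m from the base axis. Payload 4.7 kg.
Tool frame: the origin (TCP) lies on the centre line of the jaws, within the pads' length; the fingertips stand 8 mm ahead of it and the grasp point (between the pads) lies 11 mm behind it (tips_ahead is the distance from the TCP to the fingertips, in m); x points along the fingers, y is the direction in which the jaws open and shut, and the axes are right-handed (so a half turn about x gives the same grasp; the last joint's range is limited). The gripper opens to 85 mm and grips with 20 to 120 N. Pads are 22 mm wide; open, the fingers measure 114 mm over their backs; the gripper's body (76 mm by 85 mm) begins 54 mm behind the grasp point. The pads swing forward as they close: fully open they stand 13 mm farther back than shut.
Start: joints at [1.29, 0.321, -0.07, 1.45, 0.023, 1.371, -0.057], TCP at [0.189, -0.622, 0.239] pointing down, gripper open.
Joint ranges: [-2.86, 2.86], [-0.3, 2.09], [-1.38, 1.24], [0.06, 2.45], [-1.56, 4.7], [0.09, 2.05], [-2.69, 2.69]. Speed limits (rad/s): [2.57, 2.57, 3.14, 3.14, 3.14, 3.14, 3.14].

### API

Orientations are given as a unit quaternion [w, x, y, z].
In Python, from bench import * gives the robot as it stands.
- The arm moves only by the tool step_arm, never from a script. Its argument "motion" is a list of rows, each a list of 3 entries, a list of its own where there are three numbers: the shift along the tool's x, y, z in mm, then the turn, a rotation vector about the tool's x, y, z in rad, then the finger opening in mm, from 0 to 85.4. In form: [[[dx, dy, dz], [wx, wy, wz], jaw], ...]. A call has 1 to 8 rows; each row shifts and turns the commanded pose from where the row before left it, along the tool's axes as they then stand; what a row does not reach is not made up. A row lasts 1/12 s, in which the tool goes at most 41.7 mm and 7.16 degrees, less where a joint would pass 70% of its speed; a pose out of reach is approached as far as the arm can. A call is refused whole if a number of a shift passes 41.7 or a number of a turn 0.125, either way. A call with a gripper value outside its range is refused whole. The fingers move at their own pace and stop on an object; "newtons" is the grip in N (left out, the last holds). Time passes only in rows, so rows that do not move let the fingers close. It gives the time, the measured TCP pose, the force and the opening at its end, in the units of the state.
- sense(): the state, without advancing time (a new reading comes with each control period).
- camera(name): name is "side" or "top" or "wrist"; returns the picture (420x560x3 uint8, red, green, blue); there is no depth.
- get_calibration(name): a dict with "fx", "fy", "cx", "cy" (pixels), "world_from_camera" (4x4, takes a point from camera to world coordinates); the wrist camera has in their place "mount" (4x4, takes a point from camera to tool coordinates, whose origin is the TCP and whose axes are the tool frame's). Camera axes: x right, y down, z forward; pixel columns grow to the right and rows downward; lengths in m; the calibration is good to about 2 mm. A picture is of the moment at which its call begins: read the wrist's pose just before it. get_calibration takes no time and is no camera call.
- finish_job(): hands the job in, once; it reports no verdict.
The state is a dict: "time_s": time; "q": joint angles; "dq": joint speeds; "joint_torque": joint torques, N m; "tcp_pos": TCP position; "eef_rot": TCP orientation; "contact_force": force on the tool from outside, world axes, zero at the start; "wrist_torque": the same for the moment, N m; "finger_gap": finger opening in m.
Only numpy, scipy, OpenCV 4.12 (cv2) and the standard library are available. Lean on these libraries where they do the work, as an engineer would, in place of code of your own. Each camera call takes 0.05 s, during which the arm holds its last target.

### The job

One of the three small blue closed cases has a loose mixing ball in it. Lift them one after another and shake each lengthwise, with several brisk strokes back and forth of about 9 cm each, until you find the one in which it rolls and rattles; set a quiet case back flat where it stood. Hold the rattling case out level over the middle of the round mat with the orange ring, a hand's breadth or two above it, and finish still holding it there, at rest; leave the plastic cup with the strainer alone.

Things in the scene. Friction and masses are not known exactly. Their poses are not given: they have to be found in the camera images.
- case_red_center (a point): centre of the blue steel case with the red label on top: 54 mm wide (x, grip across this), 100 mm long (y), 48 mm high (z up), lying flat, centre 24 mm above the bench. The lids do not open; each case weighs 0.23 to 0.40 kg at random, so weight does not tell them apart
- case_yellow_center (a point): centre of the blue steel case with the yellow label on top: 54 mm wide (x, grip across this), 100 mm long (y), 48 mm high (z up), lying flat, centre 24 mm above the bench. One case, a different one each time, holds a loose unseen steel ball (36 mm, 0.19 kg) that rolls freely 27 mm either way from the middle along the length
- case_white_center (a point): centre of the blue steel case with the white label on top: 54 mm wide (x, grip across this), 100 mm long (y), 48 mm high (z up), lying flat, centre 24 mm above the bench. When a brisk lengthwise stroke (0.3 m/s, 8 cm) stops, the ball runs to the leading end and stays: the wrist moment about the case's width shifts 0.05 N m each way; knocks are faint
- hanging_carton (a point): low near corner of the blue open carton that hangs, fixed, over the right rear of the bench, about 0.2 m in size; it fills the space from here to 0.18 m farther back, 0.12 m to either side and 0.3 m up: keep hand and wrist clear of it
- mat_top (a point): centre of the top of the round black rubber mat with an orange ring, 120 mm across, 3 mm thick, fixed on the bench beyond the cases; z up
- mixing_cup: pale plastic cup with a paper strainer, 93 mm across, 104 mm tall, standing beyond the right-hand case; a bystander. Origin: centre of its underside
Things that resemble listed ones, but are neither listed nor needed, are in the scene too. Leave any green or purple look-alike of the part that bears case_yellow_center alone.

How it is judged:
By the outcome, as a careful person would: the job done as asked, in the order asked, and still so for the second after the job is handed in, while the arm keeps its last pose, push and grip.
It also fails if it takes over 69 s, if anything falls off the work surface, if the arm or the gripper's body presses on something with over 40 N, if the wrist force passes 120 N, or if a joint passes its speed limit or range.

## Working session

There is one attempt and no reset: what is moved stays moved. The work goes in short steps, Python scripts to look and compute and a tool call to move; the robot and the scene stay as the last step left them, time stands still between calls to the robot, and variables do not carry over. Pictures are saved under pics/ and viewed, and the job is handed in when it is done.

Besides the shell and the picture viewer there is one more tool, called after "Call:" as name([rows], argument=value, ...), one row to a line, values as JSON. step_arm: Moves the arm, as the interface text tells. Its arguments: {"type":"object","properties":{"motion":{"type":"array"},"newtons":{"type":"number"}},"required":["motion"]}

```bash
ls; mkdir -p pics; python3 - <<'E'
from bench import *
import cv2
s=sense(); print({k:(v if not hasattr(v,'tolist') else v.tolist()) for k,v in s.items()})
for n in ("top","side","wrist"):
    cv2.imwrite(f"pics/{n}0.png",cv2.cvtColor(camera(n),cv2.COLOR_RGB2BGR))
    print(n,get_calibration(n))
E
```

```text
pics
{'time_s': 0.0, 'q': [1.2901191067180502, 0.32187750819171457, -0.07010034244603447, 1.4516800255645892, 0.022617100501044655, 1.3708258855852313, -0.05692940152213264], 'dq': [0.0005273934743597769, -7.253235982773872e-05, 0.0007945837414848104, -0.0009050017475393738, -0.0004033765594889035, -0.0001354830634090734, -0.0008368558833575624], 'joint_torque': [-0.00022559457192983245, -49.35790300369263, -0.3822427801787853, -31.433186531066895, 0.013097454502712935, 0.011407117126509547, -6.022327596610921e-06], 'tcp_pos': [0.18864331325376094, -0.6214640205103338, 0.238185712746765], 'eef_rot': [-0.10315563440027044, -0.6992960816121193, -0.10454303172559075, 0.6995817749563205], 'contact_force': [0.22447391848764553, 0.010812365774410145, 0.004156140862380155], 'wrist_torque': [-0.016662356150437766, -0.04131559580511076, 0.036524891665131065], 'finger_gap': 0.08559146994040609}
top {'fx': 392.58119169853126, 'fy': 392.58119169853126, 'cx': 282.78854911175836, 'cy': 208.78199781799557, 'world_from_camera': array([[-0.01992982, -0.98492888,  0.17180777,  0.3333413 ],
       [-0.
[... 309 characters left out ...]
[-0.87394722, -0.15263489,  0.46143131, -0.11718679],
       [-0.48537788,  0.32291915, -0.81248479,  1.4378464 ],
       [-0.02499148, -0.93403737, -0.35629989,  0.66244974],
       [ 0.        ,  0.        ,  0.        ,  1.        ]])}
wrist {'fx': 360.04156801146996, 'fy': 360.04156801146996, 'cx': 285.45074357651777, 'cy': 216.54923505191002, 'mount': array([[-1.72182818e-03, -2.88988967e-01,  9.57330879e-01,
        -1.34611874e-01],
       [ 9.99998393e-01, -2.03597271e-05,  1.79242278e-03,
        -3.90529584e-04],
       [-4.98499412e-04,  9.57332428e-01,  2.88988537e-01,
        -7.31680005e-02],
       [ 0.00000000e+00,  0.00000000e+00,  0.00000000e+00,
         1.00000000e+00]])}
```

View pics/top0.png

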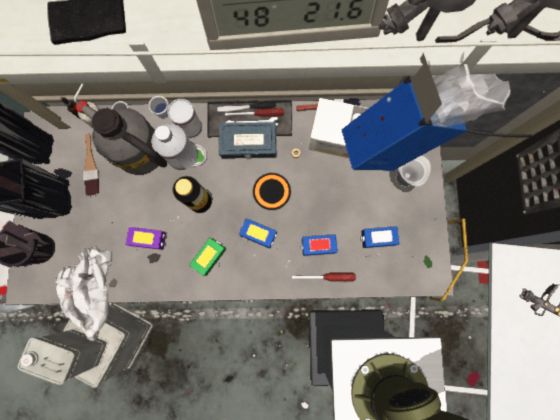

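View pics/side0.png

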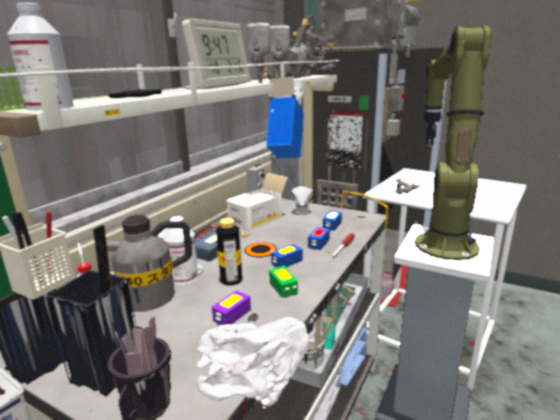

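View pics/wrist0.png

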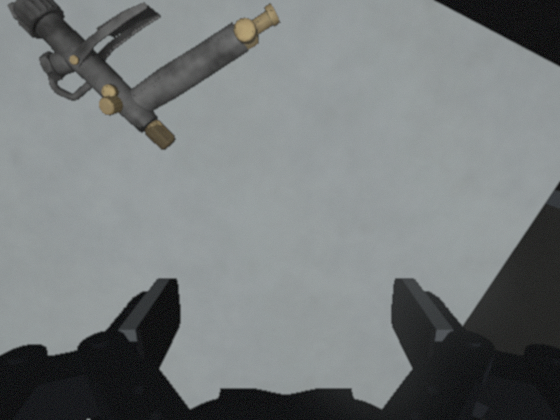

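The top view shows three blue cases, yellow (258,233), red (320,244) and white (380,237). Purple (146,238) and green (207,257) are look-alikes to avoid. The mat is at (272,191), the carton hangs at about (400,125), and the cup stands at (410,175).

```bash
cat > h.py <<'E'
import numpy as np, cv2
from bench import *
from scipy.spatial.transform import Rotation as R
def ray(name,px,z,T=None):
    c=get_calibration(name); T=c["world_from_camera"] if T is None else T
    d=T[:3,:3]@np.array([(px[0]-c["cx"])/c["fx"],(px[1]-c["cy"])/c["fy"],1]); o=T[:3,3]
    return o+d*(z-o[2])/d[2]
def rot(s): w,x,y,z=s["eef_rot"]; return R.from_quat([x,y,z,w])
def proj(name,P,T=None):
    c=get_calibration(name); T=c["world_from_camera"] if T is None else T
    p=T[:3,:3].T@(np.array(P)-T[:3,3]); return p[0]/p[2]*c["fx"]+c["cx"],p[1]/p[2]*c["fy"]+c["cy"]
def wristT(s):
    T=np.eye(4);T[:3,:3]=rot(s).as_matrix();T[:3,3]=s["tcp_pos"]; return T@get_calibration("wrist")["mount"]
E
python3 - <<'E'
from h import *
im=cv2.imread("pics/top0.png"); hsv=cv2.cvtColor(im,cv2.COLOR_BGR2HSV)
H,S,V=[hsv[...,i].astype(int) for i in range(3)]
boxes={"yellow":(258,233),"red":(320,244),"white":(380,237)}
blue=((H>100)&(H<125)&(S>130)).astype(np.uint8)
lab={"yellow":(H>20)&(H<35)&(S>120),"red":((H<8)|(H>172))&(S>120),"white":(S<60)&(V>190)}
for n,(u,v) in boxes.items():
    m=np.zeros(blue.shape,np.uint8); w=slice(v-20,v+21),slice(u-24,u+25)
    m[w]=lab[n][w]
    b=np.zeros_like(m); b[w]=blue[w]|m[w]
    for nm,k,z in(("label",m,.048),("body",b,.048)):
        cs=cv2.findContours(k,cv2.RETR_EXTERNAL,cv2.CHAIN_APPROX_NONE)[0]; c=max(cs,key=cv2.contourArea)
        M=cv2.moments(c); ce=(M['m10']/M['m00'],M['m01']/M['m00'])
        bx=cv2.boxPoints(cv2.minAreaRect(c)); wp=np.array([ray("top",p,z)[:2] for p in bx])
        e=[wp[1]-wp[0],wp[2]-wp[1]]; L=max(e,key=np.linalg.norm); l=[np.linalg.norm(x) for x in e]
        print(n,nm,np.round(ce,1),np.round(ray("top",ce,z),4),"yaw of length",np.round(np.degrees(np.arctan2(L[1],L[0]))%180,1),np.round(l,4))
o=((H>5)&(H<20)&(S>150)&(V>150)).astype(np.uint8); o[:165]=0;o[215:]=0;o[:,:245]=0;o[:,300:]=0
c=max(cv2.findContours(o,cv2.RETR_EXTERNAL,cv2.CHAIN_APPROX_NONE)[0],key=cv2.contourArea)
e=cv2.fitEllipse(c);print("mat",e,ray("top",e[0],.003))
a=im[150:290,110:440]; cv2.imwrite("pics/crop1.png",cv2.resize(a,None,fx=2.4,fy=2.4,interpolation=cv2.INTER_CUBIC))
a=cv2.imread("pics/side0.png")[80:300,200:420]; cv2.imwrite("pics/crop2.png",cv2.resize(a,None,fx=2.7,fy=2.7,interpolation=cv2.INTER_CUBIC))
a=im[60:220,300:480]; cv2.imwrite("pics/crop3.png",cv2.resize(a,None,fx=3.5,fy=3.5,interpolation=cv2.INTER_CUBIC))
E
```

```text
yellow label [257.2 232.3] [0.4654 0.3708 0.048 ] yaw of length 65.6 [0.0291 0.0546]
yellow body [257.4 232.7] [0.464  0.3703 0.048 ] yaw of length 66.1 [0.0532 0.0992]
red label [319.6 244. ] [0.427  0.1882 0.048 ] yaw of length 88.8 [0.0557 0.0293]
red body [319.4 244.6] [0.4255 0.1889 0.048 ] yaw of length 92.9 [0.0983 0.0531]
white label [381.3 236. ] [0.4469 0.0062 0.048 ] yaw of length 94.0 [0.0601 0.0343]
white body [380.6 236.7] [0.445  0.0085 0.048 ] yaw of length 93.6 [0.1018 0.0527]
mat ((271.39276123046875, 190.87741088867188), (32.345157623291016, 33.314109802246094), 84.18986511230469) [0.59929523 0.32843687 0.003     ]
```

View pics/crop1.png

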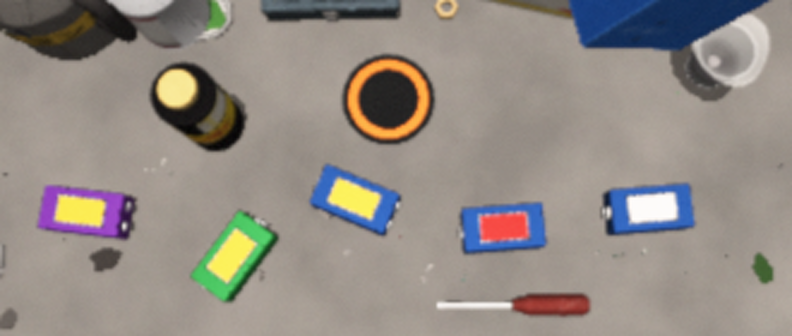

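View pics/crop2.png

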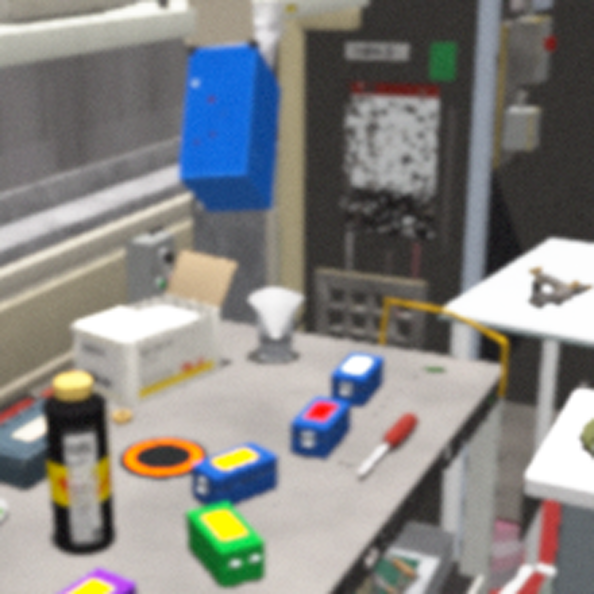

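View pics/crop3.png

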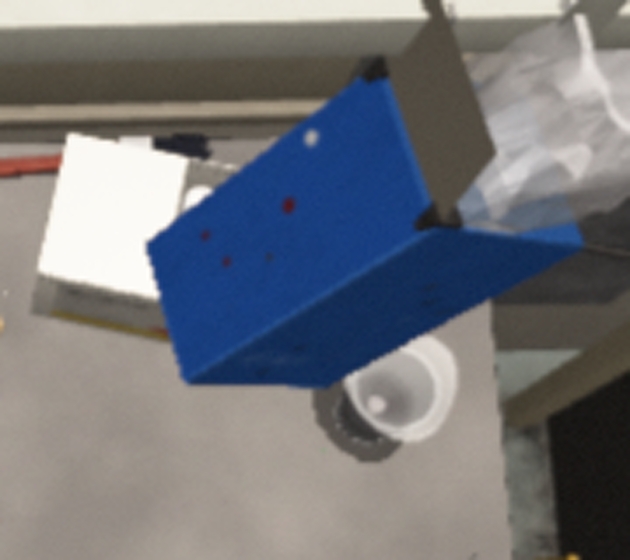

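```bash
cat >> h.py <<'E'
def plan(P,yaw,n=None):
    """target TCP pos, tool y dir yaw (deg, mod 180); prints turn about x etc. and shift in tool axes (current)"""
    s=sense(); r=rot(s); M=r.as_matrix(); x=np.array([0,0,-1.])
    best=None
    for k in(0,180):
        a=np.radians(yaw+k); y=np.array([np.cos(a),np.sin(a),0]); T=np.column_stack([x,y,np.cross(x,y)])
        w=(r.inv()*R.from_matrix(T)).as_rotvec()
        if best is None or np.linalg.norm(w)<np.linalg.norm(best[0]): best=(w,T)
    d=np.array(P)-s["tcp_pos"]
    print("turn",np.round(best[0],3),"shift now-axes mm",np.round(M.T@d*1e3,1),"shift in final axes",np.round(best[1].T@d*1e3,1))
    print("tool axes now\n",np.round(M,3)); return best
E
python3 - <<'E'
from h import *
def tri(a,b):
    A=[];B=[]
    for n,p in(("top",a),("side",b)):
        T=get_calibration(n)["world_from_camera"]; o=T[:3,3]; d=ray(n,p,0)-o; d/=np.linalg.norm(d); Q=np.eye(3)-np.outer(d,d); A.append(Q);B.append(Q@o)
    X=np.linalg.lstsq(np.vstack(A),np.hstack(B),rcond=None)[0]; return X.round(3), np.round(proj("top",X),1),np.round(proj("side",X),1)
print(tri((394,170),(300,157.8)));print(tri((353,169),(300,157.8)));print(tri((353,169),(279,157)));print(tri((394,170),(268,147)))
print("cup",ray("top",(404,183),0))
plan((.446,.007,.12),3.8)
E
```

```text
(array([0.584, 0.023, 0.279]), array([393.8, 169.6]), array([300.3, 157.8]))
(array([0.561, 0.119, 0.306]), array([356.7, 177. ]), array([294.7, 156.9]))
(array([0.599, 0.134, 0.303]), array([349.2, 161.8]), array([284. , 157.7]))
(array([0.631, 0.068, 0.324]), array([378.6, 145.5]), array([284.9, 148. ]))
cup [ 0.61647869 -0.0870351   0.        ]
turn [-1.342e+00 -1.000e-03  1.000e-03] shift now-axes mm [ 119.2 -526.6 -428.9] shift in final axes [ 118.5  298.4 -610.2]
tool axes now
 [[-0.     0.291 -0.957]
 [ 0.001 -0.957 -0.291]
 [-1.    -0.001  0.   ]]
```

```bash
python3 - <<'E'
from h import *
def tri(a,b):
    A=[];B=[]
    for n,p in(("top",a),("side",b)):
        T=get_calibration(n)["world_from_camera"]; o=T[:3,3]; d=ray(n,p,0)-o; d/=np.linalg.norm(d); Q=np.eye(3)-np.outer(d,d); A.append(Q);B.append(Q@o)
    X=np.linalg.lstsq(np.vstack(A),np.hstack(B),rcond=None)[0]; return X.round(3), np.round(proj("top",X),1),np.round(proj("side",X),1)
print(tri((464,220),(344,191)),tri((466,262),(387,207)))
# sim arc
from numpy import *
s=sense();p=array(s["tcp_pos"]);r=rot(s)
for i in range(18):
    p=p+r.apply([0,-.0113,-.0375]); r=r*R.from_rotvec([-.0745,0,0]); 
    print(p.round(3),round(float(hypot(p[0],p[1])),3)) if i%3==2 else 0
E
```

```text
(array([ 0.485, -0.229,  0.075]), array([464.1, 220.2]), array([343.8, 191. ])) (array([ 0.33 , -0.265,  0.006]), array([471.3, 274.6]), array([378.2, 207.2]))
[ 0.281 -0.55   0.239] 0.617
[ 0.355 -0.459  0.239] 0.58
[ 0.408 -0.354  0.239] 0.54
[ 0.435 -0.24   0.239] 0.497
[ 0.437 -0.122  0.239] 0.454
[ 0.413 -0.008  0.239] 0.413
```

Call:
step_arm([
  [[0, -9, -38], [-0.075, 0, 0], 85],
  [[0, -9, -38], [-0.075, 0, 0], 85],
  [[0, -9, -38], [-0.075, 0, 0], 85],
  [[0, -9, -38], [-0.075, 0, 0], 85],
  [[0, -9, -38], [-0.075, 0, 0], 85],
  [[0, -9, -38], [-0.075, 0, 0], 85],
  [[0, -9, -38], [-0.075, 0, 0], 85],
  [[0, -9, -38], [-0.075, 0, 0], 85],
])

```text
time_s: 0.82
tcp_pos: [0.4067, -0.4016, 0.2389]
eef_rot: [0.307, 0.637, 0.307, -0.637]
contact_force: [0.3, -0.4, 0.3]
finger_gap: 0.085
```

Call:
step_arm([
  [[0, -9, -38], [-0.075, 0, 0], 85],
  [[0, -9, -38], [-0.075, 0, 0], 85],
  [[0, -9, -38], [-0.075, 0, 0], 85],
  [[0, -9, -38], [-0.075, 0, 0], 85],
  [[0, -9, -38], [-0.075, 0, 0], 85],
  [[0, -9, -36], [-0.075, 0, 0], 85],
  [[0, -9, -30], [-0.075, 0, 0], 85],
  [[0, -5, -20], [-0.075, 0, 0], 85],
])

```text
time_s: 1.48
tcp_pos: [0.4597, -0.1245, 0.2392]
eef_rot: [0.483, 0.517, 0.483, -0.517]
contact_force: [-0.3, -0.8, 0.8]
finger_gap: 0.0851
```

```bash
python3 - <<'E'
from h import *
s=sense(); print(s["time_s"],s["tcp_pos"],np.round(s["q"],3),np.round(s["wrist_torque"],3),np.round(s["contact_force"],2))
plan((.446,.007,.12),3.8)
E
```

```text
1.4833 [ 0.45972434 -0.12448365  0.23918302] [ 0.789 -0.033 -0.562  1.847 -0.018  1.323  0.163] [ 0.017 -0.03   0.02 ] [-0.31 -0.77  0.82]
turn [-0.134 -0.001  0.   ] shift now-axes mm [ 119.3  -22.6 -130.2] shift in final axes [ 119.2   -5.  -132.1]
tool axes now
 [[-0.     0.998 -0.068]
 [ 0.001 -0.068 -0.998]
 [-1.    -0.    -0.   ]]
```

Call:
step_arm([
  [[10, -3, -38], [-0.034, 0, 0], 85],
  [[25, -3, -35], [-0.034, 0, 0], 85],
  [[25, -2, -32], [-0.034, 0, 0], 85],
  [[25, 0, -20], [-0.032, 0, 0], 85],
  [[20, 0, -7], [0, 0, 0], 85],
  [[0, 0, 0], [0, 0, 0], 85],
])

```text
time_s: 1.98
tcp_pos: [0.4521, 0.0048, 0.1315]
eef_rot: [0.513, 0.483, 0.518, -0.485]
contact_force: [-1.2, -0.1, -0.9]
finger_gap: 0.0852
```

```bash
python3 - <<'E'
from h import *
s=sense(); print(s["time_s"],s["tcp_pos"],np.round(s["q"],3))
im=camera("wrist");cv2.imwrite("pics/w1.png",cv2.cvtColor(im,cv2.COLOR_RGB2BGR))
plan((.446,.007,.018),3.8)
T=wristT(s)
for P in [(.446,.007,.048),(.446,.057,.048),(.446,-.043,.048)]: print(proj("wrist",P,T))
E
```

```text
1.9833 [0.45212563 0.0048343  0.13151768] [ 0.649  0.021 -0.716  2.028  0.013  1.105 -0.01 ]
turn [-0.006 -0.001  0.004] shift now-axes mm [115.6  -6.9  -4.2] shift in final axes [115.6  -7.4  -4.3]
tool axes now
 [[-0.004  0.998  0.06 ]
 [ 0.001  0.06  -0.998]
 [-1.    -0.004 -0.001]]
(np.float64(277.5066780380511), np.float64(224.35222783687104))
(np.float64(282.2563188272591), np.float64(144.87387236745155))
(np.float64(273.3173184026032), np.float64(294.4550901526728))
```

View pics/w1.png

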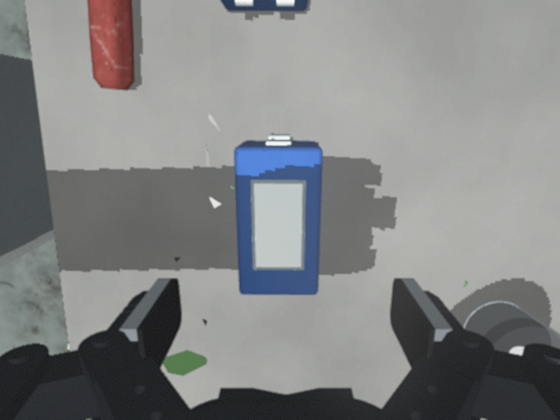

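The wrist view shows the white-label case centred at (278,225), within 1 px of the prediction and square to the jaws. I'll descend on it.

Call:
step_arm([
  [[15, -3, -2], [-0.003, 0, 0.002], 85],
  [[25, -2, -2], [-0.003, 0, 0.002], 85],
  [[25, 0, 0], [0, 0, 0], 85],
  [[20, 0, 0], [0, 0, 0], 85],
  [[10, 0, 0], [0, 0, 0], 85],
  [[0, 0, 0], [0, 0, 0], 85],
  [[0, 0, 0], [0, 0, 0], 85],
])

```text
time_s: 2.62
tcp_pos: [0.4514, 0.0054, 0.041]
eef_rot: [0.517, 0.485, 0.514, -0.483]
contact_force: [0.8, -0.7, -0.2]
finger_gap: 0.0852
```

```bash
python3 - <<'E'
from h import *
s=sense(); print(s["time_s"],s["tcp_pos"],np.round(s["q"],3))
plan((.446,.007,.018),3.8)
E
```

```text
2.6167 [0.45140969 0.00535642 0.04101549] [ 0.612  0.16  -0.715  2.121  0.134  0.899 -0.116]
turn [-0.004  0.    -0.005] shift now-axes mm [23.  -5.4 -2. ] shift in final axes [23.  -5.3 -2. ]
tool axes now
 [[ 0.005  0.998  0.063]
 [ 0.     0.063 -0.998]
 [-1.     0.005  0.   ]]
```

Call:
step_arm([
  [[13, -4, -2], [0, 0, 0], 85],
  [[10, -2, 0], [0, 0, 0], 85],
  [[0, 0, 0], [0, 0, 0], 85],
])

```text
time_s: 2.87
tcp_pos: [0.4437, 0.0072, 0.0166]
eef_rot: [0.516, 0.484, 0.515, -0.483]
contact_force: [-0.7, -0.7, -0.2]
finger_gap: 0.0853
```

```bash
python3 - <<'E'
from h import *
s=sense(); print(s["time_s"],s["tcp_pos"],np.round(s["q"],3))
plan((.446,.007,.018),3.8)
im=camera("wrist");cv2.imwrite("pics/w2.png",cv2.cvtColor(im,cv2.COLOR_RGB2BGR))
E
```

```text
2.8667 [0.44373219 0.00723318 0.01664554] [ 0.598  0.192 -0.709  2.152  0.167  0.847 -0.149]
turn [-0.003  0.    -0.002] shift now-axes mm [-1.3  2.3  0.4] shift in final axes [-1.4  2.2  0.4]
tool axes now
 [[ 0.003  0.998  0.064]
 [-0.     0.064 -0.998]
 [-1.     0.002  0.   ]]
```

View pics/w2.png

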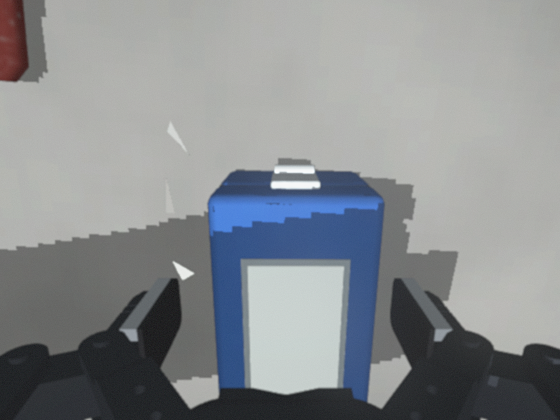

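The case sits about 3 mm to the jaws' +y side: its label is centred at column 296, the jaws at 285. I'll nudge across and close.

Call:
step_arm([
  [[-1, 3, 0], [0, 0, 0], 85],
  [[0, 0, 0], [0, 0, 0], 60],
  [[0, 0, 0], [0, 0, 0], 45],
  [[0, 0, 0], [0, 0, 0], 45],
  [[0, 0, 0], [0, 0, 0], 45],
  [[0, 0, 0], [0, 0, 0], 45],
], newtons=60)

```text
time_s: 3.42
tcp_pos: [0.4477, 0.0078, 0.0188]
eef_rot: [0.517, 0.485, 0.515, -0.483]
contact_force: [-1.7, -0.1, 6.8]
finger_gap: 0.0531
```

```bash
python3 - <<'E'
from h import *
s=sense(); print(s["time_s"],s["tcp_pos"],np.round(s["q"],3),s["contact_force"],s["wrist_torque"],s["finger_gap"])
E
```

```text
3.4167 [0.44769842 0.00778862 0.01881785] [ 0.596  0.196 -0.709  2.143  0.17   0.852 -0.152] [-1.73560458 -0.09653735  6.79332217] [ 0.00967196  0.584015   -0.05330847] 0.05311290962397172
```

Call:
step_arm([
  [[-8, 0, 0], [0, 0, 0], 45],
  [[-20, 0, 0], [0, 0, 0], 45],
  [[-25, 0, 0], [0, 0, 0], 45],
  [[-25, 0, 0], [0, 0, 0], 45],
  [[-15, 0, 0], [0, 0, 0], 45],
  [[-7, 0, 0], [0, 0, 0], 45],
  [[0, 0, 0], [0, 0, 0], 45],
  [[0, 0, 0], [0, 0, 0], 45],
])

```text
time_s: 4.08
tcp_pos: [0.4463, 0.0077, 0.1174]
eef_rot: [0.516, 0.484, 0.515, -0.483]
contact_force: [0.2, -0.1, -6.3]
finger_gap: 0.0531
```

```bash
cat > rd.py <<'E'
from h import *
import sys
n=int(sys.argv[1]) if len(sys.argv)>1 else 4
W=[];F=[]
for i in range(n):
    s=sense(); m=rot(s).as_matrix(); W.append(m.T@np.array(s["wrist_torque"])); F.append(s["contact_force"])
    if i<n-1: camera("wrist")
print(round(s["time_s"],2),"tcp",np.round(s["tcp_pos"],4),"gap",round(s["finger_gap"],4),"axis x",np.round(rot(s).as_matrix()[:,0],3),"q",np.round(s["q"],2))
print("torque tool axes",np.round(W,3).tolist(),"mean",np.round(np.mean(W,0),3),"F",np.round(np.mean(F,0),2))
E
python3 rd.py 4
```

```text
4.23 tcp [0.4458 0.0079 0.1166] gap 0.0533 axis x [ 0.001  0.001 -1.   ] q [ 0.65  0.02 -0.73  2.06  0.01  1.06 -0.02]
torque tool axes [[-0.04, -0.03, -0.019], [0.027, 0.033, -0.088], [0.024, -0.023, -0.01], [0.004, -0.001, -0.064]] mean [ 0.004 -0.005 -0.045] F [ 0.03 -0.08 -5.82]
```

White case is lifted. Now brisk 9 cm strokes along tool z, which is its length, reading the moment at each end.

Call:
step_arm([
  [[0, 0, 20], [0, 0, 0], 45],
  [[0, 0, 25], [0, 0, 0], 45],
  [[0, 0, 0], [0, 0, 0], 45],
  [[0, 0, -30], [0, 0, 0], 45],
  [[0, 0, -30], [0, 0, 0], 45],
  [[0, 0, -30], [0, 0, 0], 45],
  [[0, 0, 0], [0, 0, 0], 45],
  [[0, 0, 0], [0, 0, 0], 45],
])

```text
time_s: 4.9
tcp_pos: [0.4434, 0.0547, 0.1173]
eef_rot: [0.517, 0.483, 0.516, -0.482]
contact_force: [0.6, -1.4, -5.7]
finger_gap: 0.0537
```

```bash
python3 rd.py 7
```

```text
5.2 tcp [0.4442 0.0517 0.1178] gap 0.0533 axis x [ 0.003  0.    -1.   ] q [ 0.6   0.02 -0.78  2.06  0.02  1.06 -0.12]
torque tool axes [[0.043, -0.14, -0.035], [0.006, 0.044, 0.002], [-0.062, -0.014, 0.058], [0.005, -0.142, 0.062], [0.013, -0.053, -0.071], [0.038, -0.069, -0.0], [0.019, -0.061, -0.034]] mean [ 0.009 -0.062 -0.003] F [ 0.36 -0.4  -5.43]
```

Call:
step_arm([
  [[0, 0, 30], [0, 0, 0], 45],
  [[0, 0, 30], [0, 0, 0], 45],
  [[0, 0, 30], [0, 0, 0], 45],
  [[0, 0, 0], [0, 0, 0], 45],
  [[0, 0, 0], [0, 0, 0], 45],
])

```text
time_s: 5.62
tcp_pos: [0.4498, -0.0396, 0.1179]
eef_rot: [0.515, 0.486, 0.513, -0.484]
contact_force: [-0.2, 1.1, -3.6]
finger_gap: 0.0532
```

```bash
python3 rd.py 7
```

```text
5.92 tcp [ 0.45   -0.0361  0.1181] gap 0.0534 axis x [ 0.004  0.    -1.   ] q [ 0.7   0.03 -0.68  2.05  0.02  1.06  0.08]
torque tool axes [[0.034, 0.059, -0.029], [-0.03, -0.015, -0.021], [0.039, -0.056, 0.011], [-0.043, 0.221, -0.053], [-0.017, 0.076, 0.026], [0.055, 0.047, -0.013], [0.036, 0.048, -0.02]] mean [ 0.011  0.054 -0.014] F [ 0.14  0.67 -4.9 ]
```

Call:
step_arm([
  [[0, 0, -30], [0, 0, 0], 45],
  [[0, 0, -30], [0, 0, 0], 45],
  [[0, 0, -30], [0, 0, 0], 45],
  [[0, 0, 0], [0, 0, 0], 45],
  [[0, 0, 0], [0, 0, 0], 45],
])

```text
time_s: 6.33
tcp_pos: [0.444, 0.0553, 0.1183]
eef_rot: [0.518, 0.483, 0.516, -0.481]
contact_force: [-0.5, -1.6, -5.3]
finger_gap: 0.0534
```

```bash
python3 rd.py 7
```

```text
6.63 tcp [0.4443 0.0518 0.118 ] gap 0.0538 axis x [ 0.004 -0.    -1.   ] q [ 0.6   0.02 -0.78  2.06  0.02  1.06 -0.12]
torque tool axes [[0.036, -0.071, -0.026], [-0.036, 0.112, 0.014], [-0.017, 0.049, 0.001], [0.003, -0.169, 0.025], [-0.017, -0.005, -0.009], [0.019, -0.095, 0.037], [-0.036, -0.042, -0.003]] mean [-0.007 -0.032  0.006] F [ 0.29 -0.3  -5.18]
```

Call:
step_arm([
  [[0, 0, 30], [0, 0, 0], 45],
  [[0, 0, 30], [0, 0, 0], 45],
  [[0, 0, 30], [0, 0, 0], 45],
  [[0, 0, 0], [0, 0, 0], 45],
  [[0, 0, 0], [0, 0, 0], 45],
])

```text
time_s: 7.05
tcp_pos: [0.4498, -0.0396, 0.118]
eef_rot: [0.515, 0.486, 0.514, -0.484]
contact_force: [-0.1, 0.7, -4.5]
finger_gap: 0.053
```

```bash
python3 rd.py 7
```

```text
7.35 tcp [ 0.45   -0.0361  0.1181] gap 0.0532 axis x [ 0.004  0.    -1.   ] q [ 0.7   0.03 -0.68  2.05  0.02  1.06  0.08]
torque tool axes [[-0.052, 0.143, 0.012], [-0.024, -0.12, -0.07], [-0.026, -0.012, 0.033], [-0.033, 0.222, 0.011], [-0.011, 0.047, 0.016], [0.037, 0.079, -0.042], [0.068, 0.117, -0.036]] mean [-0.006  0.068 -0.011] F [-0.23  0.49 -5.32]
```

At rest the moment about the width flips from about −0.055 to +0.07 N m with stroke direction, which fits the ball being in the white case. To rule out a pose-dependent bias, I'll arrive at the same middle position from both sides.

Call:
step_arm([
  [[0, 0, -30], [0, 0, 0], 45],
  [[0, 0, -30], [0, 0, 0], 45],
  [[0, 0, -30], [0, 0, 0], 45],
  [[0, 0, 0], [0, 0, 0], 45],
  [[0, 0, 0], [0, 0, 0], 45],
  [[0, 0, 0], [0, 0, 0], 45],
  [[0, 0, 0], [0, 0, 0], 45],
])

```text
time_s: 7.93
tcp_pos: [0.4442, 0.052, 0.118]
eef_rot: [0.517, 0.485, 0.514, -0.483]
contact_force: [0.7, -0.0, -5.5]
finger_gap: 0.0533
```

Call:
step_arm([
  [[0, 0, 25], [0, 0, 0], 45],
  [[0, 0, 25], [0, 0, 0], 45],
  [[0, 0, 0], [0, 0, 0], 45],
  [[0, 0, 0], [0, 0, 0], 45],
  [[0, 0, 0], [0, 0, 0], 45],
  [[0, 0, 0], [0, 0, 0], 45],
  [[0, 0, 0], [0, 0, 0], 45],
  [[0, 0, 0], [0, 0, 0], 45],
])

```text
time_s: 8.6
tcp_pos: [0.4474, 0.0034, 0.1181]
eef_rot: [0.517, 0.485, 0.515, -0.482]
contact_force: [-1.0, 0.8, -4.5]
finger_gap: 0.0529
```

```bash
python3 rd.py 8
```

```text
8.95 tcp [0.4474 0.003  0.1181] gap 0.0534 axis x [ 0.004  0.    -1.   ] q [ 0.66  0.02 -0.72  2.06  0.01  1.06 -0.  ]
torque tool axes [[0.083, 0.015, -0.015], [-0.02, 0.075, -0.004], [0.023, 0.081, -0.053], [0.003, 0.042, -0.034], [0.051, 0.05, 0.004], [-0.008, 0.048, -0.034], [0.003, 0.039, -0.054], [-0.002, 0.07, -0.029]] mean [ 0.017  0.053 -0.027] F [-0.05 -0.12 -5.42]
```

Call:
step_arm([
  [[0, 0, 20], [0, 0, 0], 45],
  [[0, 0, 20], [0, 0, 0], 45],
  [[0, 0, 0], [0, 0, 0], 45],
  [[0, 0, 0], [0, 0, 0], 45],
  [[0, 0, 0], [0, 0, 0], 45],
  [[0, 0, -20], [0, 0, 0], 45],
  [[0, 0, -20], [0, 0, 0], 45],
  [[0, 0, 0], [0, 0, 0], 45],
])

```text
time_s: 9.62
tcp_pos: [0.4471, 0.0082, 0.1183]
eef_rot: [0.518, 0.484, 0.517, -0.48]
contact_force: [-0.3, 0.4, -5.4]
finger_gap: 0.0535
```

Call:
step_arm([
  [[0, 0, 0], [0, 0, 0], 45],
  [[0, 0, 0], [0, 0, 0], 45],
  [[0, 0, 0], [0, 0, 0], 45],
  [[0, 0, 0], [0, 0, 0], 45],
  [[0, 0, 0], [0, 0, 0], 45],
])

```text
time_s: 10.03
tcp_pos: [0.4474, 0.0023, 0.1181]
eef_rot: [0.516, 0.485, 0.515, -0.483]
contact_force: [0.3, 0.1, -5.7]
finger_gap: 0.053
```

```bash
python3 rd.py 8
```

```text
10.38 tcp [0.4475 0.0028 0.1181] gap 0.0533 axis x [ 0.004  0.    -1.   ] q [ 0.66  0.02 -0.72  2.06  0.01  1.06 -0.  ]
torque tool axes [[0.02, 0.001, -0.004], [0.028, 0.059, -0.036], [0.027, 0.008, -0.025], [-0.007, -0.067, 0.023], [0.047, -0.022, 0.015], [0.009, -0.041, 0.003], [0.002, 0.02, -0.032], [0.036, -0.031, -0.02]] mean [ 0.02  -0.009 -0.009] F [-0.09  0.33 -5.67]
```

The same pose gives +0.053 against −0.009, but the second stroke was short and may not have settled. One more full-length pair with a longer settle will make it clear.

Call:
step_arm([
  [[0, 0, 22], [0, 0, 0], 45],
  [[0, 0, 23], [0, 0, 0], 45],
  [[0, 0, 0], [0, 0, 0], 45],
  [[0, 0, 0], [0, 0, 0], 45],
  [[0, 0, -30], [0, 0, 0], 45],
  [[0, 0, -30], [0, 0, 0], 45],
  [[0, 0, -30], [0, 0, 0], 45],
  [[0, 0, 0], [0, 0, 0], 45],
])

```text
time_s: 11.05
tcp_pos: [0.4439, 0.0556, 0.1185]
eef_rot: [0.518, 0.484, 0.518, -0.479]
contact_force: [0.4, 0.8, -5.7]
finger_gap: 0.0534
```

Call:
step_arm([
  [[0, 0, 0], [0, 0, 0], 45],
  [[0, 0, 0], [0, 0, 0], 45],
  [[0, 0, 0], [0, 0, 0], 45],
  [[0, 0, 0], [0, 0, 0], 45],
  [[0, 0, 0], [0, 0, 0], 45],
])

```text
time_s: 11.47
tcp_pos: [0.4446, 0.0469, 0.118]
eef_rot: [0.516, 0.485, 0.514, -0.483]
contact_force: [0.4, 0.0, -5.7]
finger_gap: 0.0538
```

```bash
python3 rd.py 10
```

```text
11.92 tcp [0.4446 0.0477 0.1181] gap 0.053 axis x [ 0.004  0.    -1.   ] q [ 0.61  0.02 -0.77  2.06  0.02  1.06 -0.11]
torque tool axes [[0.006, -0.031, 0.03], [-0.029, -0.02, -0.025], [-0.035, -0.061, 0.013], [-0.027, -0.06, -0.035], [0.008, 0.023, -0.011], [0.04, -0.028, -0.024], [0.009, -0.034, -0.026], [0.004, 0.001, 0.01], [0.015, -0.021, -0.036], [-0.02, -0.039, 0.001]] mean [-0.003 -0.027 -0.01 ] F [-0.22 -0.03 -5.63]
```

Call:
step_arm([
  [[0, 0, 30], [0, 0, 0], 45],
  [[0, 0, 30], [0, 0, 0], 45],
  [[0, 0, 30], [0, 0, 0], 45],
  [[0, 0, 0], [0, 0, 0], 45],
  [[0, 0, 0], [0, 0, 0], 45],
  [[0, 0, 0], [0, 0, 0], 45],
  [[0, 0, 0], [0, 0, 0], 45],
  [[0, 0, 0], [0, 0, 0], 45],
])

```text
time_s: 12.58
tcp_pos: [0.4503, -0.0408, 0.1181]
eef_rot: [0.517, 0.484, 0.515, -0.482]
contact_force: [0.4, 0.4, -5.6]
finger_gap: 0.0535
```

```bash
python3 rd.py 10
```

```text
13.03 tcp [ 0.4503 -0.042   0.1181] gap 0.0532 axis x [ 0.004  0.    -1.   ] q [ 0.71  0.03 -0.67  2.05  0.02  1.06  0.09]
torque tool axes [[-0.03, 0.079, -0.038], [-0.02, 0.081, -0.053], [-0.006, 0.076, 0.024], [-0.056, 0.072, 0.027], [0.012, 0.059, -0.028], [-0.029, 0.081, 0.027], [-0.039, 0.013, -0.018], [-0.003, 0.097, -0.037], [-0.01, 0.056, -0.013], [0.074, 0.039, 0.039]] mean [-0.011  0.065 -0.007] F [ 0.18  0.24 -5.65]
```

The moment at rest is −0.027 at one end and +0.065 at the other, 10 readings each, a swing of about 0.09 N m. So the white case holds the ball. I'll carry it left first, clear of the carton, then out over the mat.

Call:
step_arm([
  [[-3, 0, -15], [0, 0, 0], 45],
  [[-5, 2, -28], [0, 0, 0], 45],
  [[-5, 3, -35], [0, 0, 0], 45],
  [[-5, 3, -35], [0, 0, 0], 45],
  [[-5, 3, -35], [0, 0, 0], 45],
  [[-4, 4, -35], [0, 0, 0], 45],
  [[0, 5, -35], [0, 0, 0], 45],
  [[0, 8, -32], [0, 0, 0], 45],
])

```text
time_s: 13.7
tcp_pos: [0.4619, 0.2113, 0.1458]
eef_rot: [0.517, 0.485, 0.514, -0.482]
contact_force: [1.2, -0.8, -4.1]
finger_gap: 0.0537
```

```bash
python3 - <<'E'
from h import *
s=sense(); print(s["time_s"],s["tcp_pos"],np.round(s["q"],2),s["finger_gap"])
plan((.599,.328,.145),3.8); print("bottle",ray("top",(188,187),.17))
E
```

```text
13.7 [0.46187928 0.21134274 0.1458414 ] [ 0.38  0.17 -0.92  1.89  0.15  1.14 -0.54] 0.05365817776358263
turn [-0.002  0.    -0.005] shift now-axes mm [   1.6  144.3 -107.6] shift in final axes [   0.8  144.6 -107.3]
tool axes now
 [[ 0.005  0.998  0.064]
 [-0.     0.064 -0.998]
 [-1.     0.005  0.   ]]
bottle [0.57753683 0.54753352 0.17      ]
```

Call:
step_arm([
  [[0, 16, -25], [0, 0, 0], 45],
  [[0, 22, -20], [0, 0, 0], 45],
  [[0, 25, -16], [0, 0, 0], 45],
  [[0, 25, -14], [0, 0, 0], 45],
  [[0, 20, -10], [0, 0, 0], 45],
  [[0, 14, -6], [0, 0, 0], 45],
  [[0, 8, -3], [0, 0, 0], 45],
  [[0, 0, 0], [0, 0, 0], 45],
])

```text
time_s: 14.37
tcp_pos: [0.5872, 0.3115, 0.1449]
eef_rot: [0.516, 0.485, 0.515, -0.483]
contact_force: [-0.5, 0.3, -5.0]
finger_gap: 0.0532
```

```bash
python3 - <<'E'
from h import *
s=sense(); print(s["time_s"],s["tcp_pos"],np.round(s["q"],2),s["finger_gap"])
plan((.599,.328,.145),3.8)
for n in("top","side"): cv2.imwrite(f"pics/{n}2.png",cv2.cvtColor(camera(n),cv2.COLOR_RGB2BGR))
E
```

```text
14.3667 [0.58721234 0.31147249 0.14485232] [ 0.08  0.54 -0.83  1.51  0.41  1.27 -0.74] 0.05318788140347782
turn [-0.003 -0.001 -0.003] shift now-axes mm [ -0.1  12.8 -15.8] shift in final axes [ -0.1  12.9 -15.7]
tool axes now
 [[ 0.003  0.998  0.063]
 [ 0.001  0.063 -0.998]
 [-1.     0.003 -0.001]]
```

View pics/top2.png

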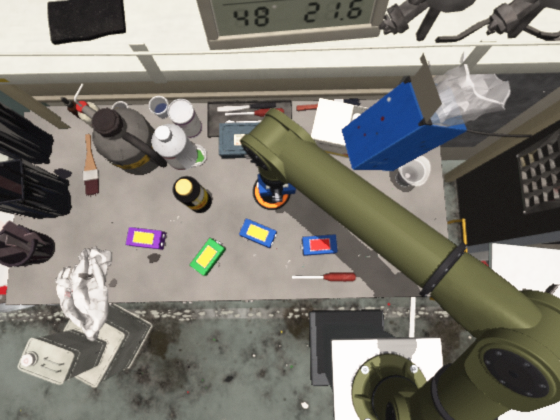

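View pics/side2.png

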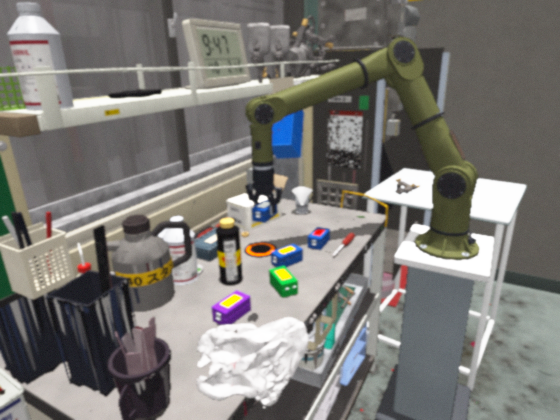

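The top view shows the held case just short of the mat (272,191), with the forearm clear of the carton. I'll close the last 13 and 16 mm.

Call:
step_arm([
  [[0, 7, -8], [0, 0, 0], 45],
  [[0, 6, -8], [0, 0, 0], 45],
  [[0, 0, 0], [0, 0, 0], 45],
  [[0, 0, 0], [0, 0, 0], 45],
  [[0, 0, 0], [0, 0, 0], 45],
  [[0, 0, 0], [0, 0, 0], 45],
])

```text
time_s: 14.97
tcp_pos: [0.5975, 0.3276, 0.1458]
eef_rot: [0.517, 0.485, 0.515, -0.483]
contact_force: [-0.2, 0.3, -5.6]
finger_gap: 0.0532
```

```bash
python3 - <<'E'
from h import *
s=sense(); print(s["time_s"],s["tcp_pos"],np.round(s["q"],2),s["finger_gap"])
plan((.599,.328,.145),3.8)
im=camera("wrist");cv2.imwrite("pics/w3.png",cv2.cvtColor(im,cv2.COLOR_RGB2BGR))
c=camera("side")[170:270,210:350];cv2.imwrite("pics/s3.png",cv2.resize(cv2.cvtColor(c,cv2.COLOR_RGB2BGR),None,fx=5,fy=5,interpolation=cv2.INTER_CUBIC))
for P in [(.599,.328,.15),(.599,.328,.126),(.599,.328,.003)]: print(np.round(proj("side",P),1), np.round(proj("wrist",P,wristT(s)),1))
E
```

```text
14.9667 [0.59752029 0.32760811 0.14578766] [ 0.04  0.57 -0.82  1.46  0.43  1.29 -0.76] 0.05319514838028026
turn [-0.002  0.001 -0.004] shift now-axes mm [ 0.8  1.5 -0.3] shift in final axes [ 0.8  1.5 -0.3]
tool axes now
 [[ 0.004  0.998  0.064]
 [-0.001  0.064 -0.998]
 [-1.     0.004  0.001]]
[259.1 211.5] [289.7 296.4]
[259.3 217.7] [289.  270.7]
[260.8 248.5] [287.2 203.7]
```

View pics/w3.png

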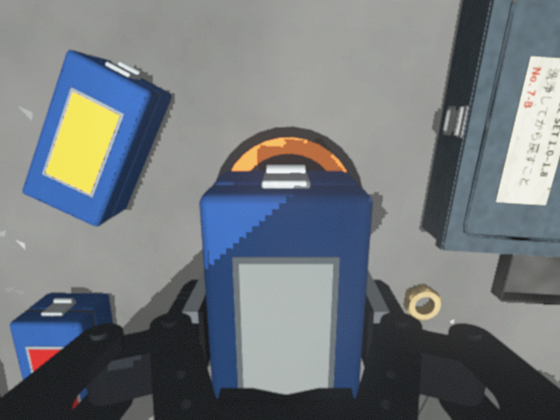

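View pics/s3.png

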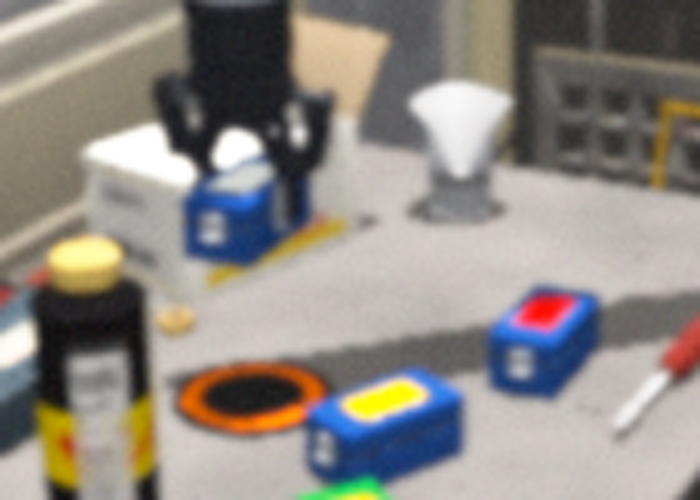

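The wrist view shows the case held square at columns 202–370, with the mat ring centred at about column 288 beneath it. The side view shows it level above the mat, and the cup and the other cases undisturbed. I'll check it is at rest and hand in.

Call:
step_arm([
  [[0, 1, 0], [0, 0, 0], 45],
  [[0, 0, 0], [0, 0, 0], 45],
  [[0, 0, 0], [0, 0, 0], 45],
  [[0, 0, 0], [0, 0, 0], 45],
  [[0, 0, 0], [0, 0, 0], 45],
  [[0, 0, 0], [0, 0, 0], 45],
])

```text
time_s: 15.57
tcp_pos: [0.5988, 0.3282, 0.1458]
eef_rot: [0.517, 0.485, 0.515, -0.483]
contact_force: [-0.2, -0.9, -6.3]
finger_gap: 0.0532
```

```bash
python3 - <<'E'
from h import *
s=sense(); print(s["time_s"],s["tcp_pos"],np.abs(s["dq"]).max(),s["finger_gap"],s["contact_force"])
print(finish_job())
E
```

```text
15.5667 [0.59880222 0.32822742 0.14578191] 0.006035231752603685 0.05318310599102312 [-0.21862154 -0.87037806 -6.32695038]
the job is handed in; nothing more can be done
None
```

The white-label case has the loose ball. I handed the job in at 15.6 s with the arm still holding that case over the mat.

- **Finding the ball:** I lifted the white case first and shook it with brisk strokes of about 9 cm. The wrist moment about its width changed sign with stroke direction. The last pair of strokes, 10 readings at each end, gave −0.027 and +0.065 N m.
- **Other cases:** White rattled first, so I did not touch red, yellow or the look-alikes, and no quiet case had to be set back. The cup was left alone.
- **Final position:** The case is level, within about 1 mm of the mat centre I measured at (0.599, 0.328). Its underside is about 12 cm above the mat, and the arm is at rest with a firm grip (opening 53 mm).
- **Check that fell short:** I approached the same middle position from both sides with shorter strokes, which gave +0.053 and −0.009 N m. The sign did change, but less clearly than with the full strokes, so I did the longer pair above.

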